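# Move the finished carvings to the display rack in reverse order

## Task

Move the four finished carvings from the plywood work rack to the dark display rack, in reverse order: the carving at the left end of the work rack goes to the right end of the display rack, the next one to the pad beside it, and so on. Stand each upright in the middle of its pale pad, one on each of the four pads, setting it down gently, and never let one tip over.

Things in the scene. Friction and masses are not known exactly. Their poses are not given: they have to be found in the camera images.
- beaker: carving: a hollow round beaker, 42 mm across and 80 mm high, wall 4 mm, with a foot ring 50 mm across and 12 mm high, about 110 g. Easily held from outside across its straight part, about 45 mm up. Origin: centre of its underside. All four carvings are of the same pale horn; z is its upright axis.
- seal: carving: a square seal, a 40 x 40 mm block 52 mm high with a narrow bridge-shaped grip on it, 12 mm along x and 36 mm along y, to 76 mm high in all, about 200 g. Its x and y axes are square to the block's sides. Easily held across the block along x, about 36 mm up. Origin: centre of its underside. All four carvings are of the same pale horn; z is its upright axis.
- gourd: carving: a double gourd, foot 38 mm across, lower bulb 48 mm across from 18 to 40 mm up, waist 22 mm, upper bulb 30 mm across from 57 to 65 mm up, stem to 78 mm, about 130 g. Easily held across the lower bulb, 32 mm up. Origin: centre of its underside. All four carvings are of the same pale horn; z is its upright axis.
- bird: carving: a bird on a round stump, the stump 42 mm across and 44 mm high, the bird above it 22 mm wide, beak reaching 35 mm towards +y and tail 39 mm towards -y, 78 mm high in all, about 120 g. Easily held across the stump along its x axis, passing either side of the bird, about 32 mm up. Origin: centre of the stump's underside. All four carvings are of the same pale horn; z is its upright axis.
- beaker_seat: the seat on which the beaker stands at the start: a fixed medium-brown wooden plate on the work rack, round, 58 mm across, 6 mm thick. It stays there, so it keeps showing where in the row the beaker stood. Origin: centre of its underside, on the rack's board. Its axes are the work rack's. The beaker's centre starts within 4 mm of the seat's
- seal_seat: the seat on which the seal stands at the start: a fixed medium-brown wooden plate on the work rack, square, 54 mm, 6 mm thick. It stays there, so it keeps showing where in the row the seal stood. Origin: centre of its underside, on the rack's board. Its axes are the work rack's. The seal's centre starts within 4 mm of the seat's
- gourd_seat: the seat on which the gourd stands at the start: a fixed medium-brown wooden plate on the work rack, an eight-pointed star, two 52 mm squares at 45 degrees, 6 mm thick. It stays there, so it keeps showing where in the row the gourd stood. Origin: centre of its underside, on the rack's board. Its axes are the work rack's. The gourd's centre starts within 4 mm of the seat's
- bird_seat: the seat on which the bird stands at the start: a fixed medium-brown wooden plate on the work rack, oblong, 46 mm along x and 70 mm along y, 6 mm thick. It stays there, so it keeps showing where in the row the bird stood. Origin: centre of its underside, on the rack's board. Its axes are the work rack's. The bird's centre starts within 4 mm of the seat's
- work_rack: fixed: a low board of light plywood with steel ends, 74 (x) by 352 mm (y), top 18 mm high; the seats stand on it in a row at y = +126, +42, -42, -126 mm (which is where varies), so carvings start 24 mm above the table. May be the nearer or the farther rack. Origin: centre of its underside; z up, y along the row to the robot's left, x away from the robot (turned up to 7 degrees)
- display_rack: fixed: a low board of very dark wood, 70 (x) by 340 mm (y), top 24 mm high, with four pale 56 mm square pads level with its top at x = 0, y = +126, +42, -42, -126 mm, and an 8 mm high round bar across each end. What stood at +y on the work rack belongs at -y here. Origin: centre of its underside; z up, y along the row to the robot's left, x away from the robot (turned up to 7 degrees)
Things that resemble listed ones, but are neither listed nor needed, are in the scene too. What is shaped like the bird but green or turquoise is not meant. What is shaped like the beaker but red is not meant.

How it is judged:
By the outcome, as a careful person would: the job done as asked, in the order asked, and still so for the second after the job is handed in, with the robot touching nothing.
It also fails if it takes over 99 s, if anything falls off the work surface, if the arm or the gripper's body presses on something with over 40 N, if the wrist force passes 120 N, or if a joint passes its speed limit or range.

## Robot

A 6-joint arm with a two-finger parallel gripper is mounted at the origin on the work surface. World frame = base frame: x ahead of the robot, y to its left, z up, the work surface at z = 0. Lengths are in m, angles in degrees, forces in N, time in s.
With the tool pointing down it reaches from about 0.4 to 0.825 m from the base axis. Payload 7 kg.
Tool frame: the origin (TCP) lies on the centre line of the jaws, within the pads' length; the fingertips stand 14 mm ahead of it and the grasp point (between the pads) lies 5 mm behind it; z points along the fingers, y is the line along which they close (so a half turn about z gives the same grasp; the last joint's range is limited). The gripper opens to 88 mm and grips with 3 to 60 N. Pads are 19 mm wide; open, the fingers measure 130 mm over their backs; the gripper's body (78 mm by 193 mm) begins 47 mm behind the grasp point.
Start: joints at [-47.149, 20.546, 0.682, 0, -70.136, -16.507], TCP at [0.3, -0.605, 0.241] pointing down, gripper open.
Joint ranges: [-176.03, 176.03], [-82.01, 121.73], [-58.28, 71.71], [-173.87, 95.51], [-174.79, -0.11], [-173.66, 173.66]. Speed limits (degrees/s): [136.94, 136.94, 172.46, 180, 180, 180].

## Interface

Orientations are given as [roll, pitch, yaw] about the fixed x, y, z axes, in that order (R = Rz(yaw) Ry(pitch) Rx(roll)).
In Python, from plant import r gives the robot as it stands.
- The arm moves only by the tool send_rows, never from a script. Its argument "steps" is a list of rows, each an object with "dp": the shift along the tool's x, y, z in mm, a list of three; "roll": the turn about the tool's z in rad; "jaw": the opening in per cent of the stroke, from 0 (shut) to 100 (fully open). In form: [{"dp": [tx, ty, tz], "roll": roll, "jaw": jaw}, ...]. A call has 1 to 5 rows; each row is the pose to reach, as a shift and turn from the pose commanded when the call began, along the tool's axes at that moment; what a row does not reach only later rows make up. A row lasts 1/8 s, in which the tool goes at most 62.5 mm and 10.7 degrees, less where a joint would pass 70% of its speed; a pose out of reach is approached as far as the arm can. A call with a gripper value outside its range is refused whole. The fingers move at their own pace and stop on an object; "newtons" is the grip in N (left out, the last holds). Time passes only in rows, so rows that repeat a pose let the fingers close. It gives the time, the measured TCP pose, the force, the opening and the grip force at its end, in the units of the state.
- r.get_state(): the state, without advancing time (a new reading comes with each control period).
- r.capture(name): name is "scene" or "top"; returns a dict with "image" (384x512x3 uint8, blue, green, red), "K" (3x3 intrinsics, pixels), "rvec" (rotation vector, rad) and "tvec" (3), from world to camera coordinates, as OpenCV has them. Camera axes: x right, y down, z forward; pixel columns grow to the right and rows downward; lengths in m; the calibration is good to about 2 mm. A picture is of the moment at which its call begins. There is no depth.
- r.close_job(): hands the job in; it is judged then, once.
The state is a dict: "time_s": time; "joints": joint angles; "qd": joint speeds; "joint_torque": joint torques, N m; "tcp_pos": TCP position; "eef_rot": TCP orientation; "contact_force": force on the tool from outside, world axes, zero at the start; "moment": the same for the moment, N m; "gripper_width": finger opening in m; "gripper_force": force on a finger pad.
Only numpy, scipy, OpenCV 4.12 (cv2) and the standard library are available. Lean on these libraries where they do the work, as an engineer would, in place of code of your own. Each camera call takes 0.05 s, during which the arm holds its last target. There are 200 camera calls.

## Working session

There is one attempt and no reset: what is moved stays moved. The work goes in short steps, Python scripts to look and compute and a tool call to move; the robot and the scene stay as the last step left them, time stands still between calls to the robot, and variables do not carry over. Pictures are saved under pics/ and viewed, at most 14 in all, crops included, and the job is handed in when it is done.

Besides the shell and the picture viewer there is one more tool, called as name(argument=value, ...) on one line, values as JSON. send_rows: Moves the arm, as the interface text tells. Its arguments: {"type":"object","properties":{"steps":{"type":"array","items":{"type":"object","properties":{"dp":{"type":"array","items":{"type":"number"}},"roll":{"type":"number"},"jaw":{"type":"number"}}}},"newtons":{"type":"number"}},"required":["steps"]}

```bash
mkdir -p pics
python3 - <<'E'
from plant import r
import cv2,pickle
d={}
for n in("scene","top"):
    c=r.capture(n);d[n]=c;cv2.imwrite(f"pics/{n}0.png",c["image"])
    print(n,c["K"],c["rvec"],c["tvec"])
pickle.dump(d,open("c0.pkl","wb"));print(r.get_state())
E
```

```text
scene [[390.88866837   0.         257.35661245]
 [  0.         390.88866837 200.75955059]
 [  0.           0.           1.        ]] [ 1.1877293   2.3594022  -0.93110641] [ 0.28337599 -0.2533817   1.25105082]
top [[379.88687199   0.         256.03061284]
 [  0.         379.88687199 191.6517944 ]
 [  0.           0.           1.        ]] [ 2.16127474 -2.10862868  0.15192234] [0.0219743  0.48332509 0.67106353]
{'time_s': 0.1, 'joints': array([-4.71494337e+01,  2.05869067e+01,  6.38881019e-01, -1.62228685e-02,
       -7.01342937e+01, -1.65080409e+01]), 'qd': array([-0.06483289, -0.04058569,  0.14281039,  0.04199994,  0.00859297,
        0.02015998]), 'joint_torque': array([-1.85741577e-03, -5.84166133e+01,  2.93753117e+01,  7.01543212e+00,
        1.02410957e-02, -5.09708525e-05]), 'tcp_pos': array([ 0.29932638, -0.60455092,  0.23972482]), 'eef_rot': array([ 1.79916740e+02, -8.77029271e-03, -1.53662992e+02]), 'contact_force': array([ 0.75747931,  0.30724361, -1.18181207]), 'moment': array([ 0.00847054,  0.01451437, -0.05122634]), 'gripper_force': 0.0, 'gripper_width': 0.08742179835236569}
```

View pics/scene0.png

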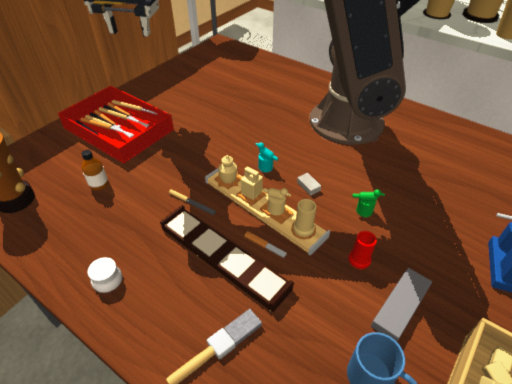

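View pics/top0.png

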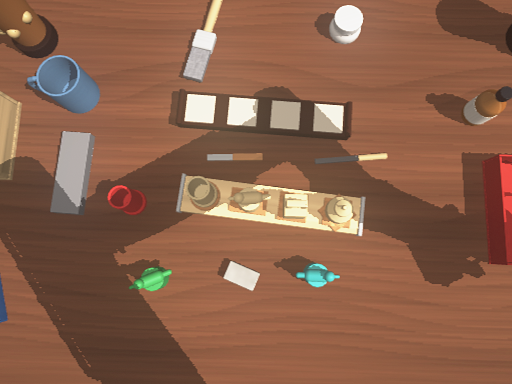

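Top view (up = away, left = robot's left). Candidates on the work rack, left to right: beaker (203,192), bird (250,198), seal (296,206) and gourd (340,210). Lookalikes to reject: red beaker (127,200), green bird (152,280), turquoise bird (318,276). The display rack's pads are at (200,109), (242,111), (285,115) and (328,118). Next is one close crop to check this.

```bash
cat > h.py <<'E'
import cv2,pickle,numpy as np
def cast(c,uv,z):
    R=cv2.Rodrigues(np.array(c["rvec"],float))[0];C=-R.T@np.array(c["tvec"]).ravel()
    uv=np.atleast_2d(np.array(uv,float));d=(np.linalg.inv(c["K"])@np.c_[uv,np.ones(len(uv))].T).T@R
    return C+d*((z-C[2])/d[:,2])[:,None]
def proj(c,p):
    return cv2.projectPoints(np.atleast_2d(np.array(p,float)),np.array(c["rvec"],float),np.array(c["tvec"],float),c["K"],None)[0][:,0]
E
python3 - <<'E'
from h import *
d=pickle.load(open("c0.pkl","rb"));c=d["top"];im=c["image"]
cv2.imwrite("pics/crop.png",cv2.resize(im[85:240,172:372],None,fx=4,fy=3.87,interpolation=cv2.INTER_CUBIC) if 0 else cv2.resize(im[90:240,172:372],None,fx=4,fy=4,interpolation=cv2.INTER_CUBIC))
for n in d:print(n,cast(d[n],[[0,0]],0)*0+cast(d[n],[[256,192]],0), (-cv2.Rodrigues(d[n]["rvec"])[0].T@np.ravel(d[n]["tvec"])))
# pads: pale, low-sat blobs within dark rack
g=cv2.cvtColor(im,cv2.COLOR_BGR2HSV)
m=((g[...,1]<75)&(g[...,2]>110)).astype(np.uint8)*255
m[:88]=0;m[140:]=0
for k in cv2.findContours(m,cv2.RETR_EXTERNAL,cv2.CHAIN_APPROX_NONE)[0]:
    if cv2.contourArea(k)>300 :
        b=cv2.minAreaRect(k);P=cast(c,b[0],.024)[0];print("pad",b,P.round(4))
E
```

```text
scene [[ 0.42661561 -0.04211242  0.        ]] [1.01061673 0.38558552 0.73458154]
top [[0.48780013 0.03447855 0.        ]] [0.37358181 0.02360976 0.73776113]
pad ((327.9435729980469, 117.90272521972656), (29.69206428527832, 28.007850646972656), 3.5763344764709473) [ 0.6341 -0.1029  0.024 ]
pad ((284.947021484375, 114.68822479248047), (29.451457977294922, 27.76413345336914), 4.39870548248291) [ 0.6389 -0.0187  0.024 ]
pad ((242.17514038085938, 111.54822540283203), (29.496278762817383, 27.85759735107422), 4.085616588592529) [0.6435 0.0654 0.024 ]
pad ((475.3581237792969, 112.60133361816406), (26.504465103149414, 21.970806121826172), 54.46232223510742) [ 0.6512 -0.3902  0.024 ]
pad ((199.6414031982422, 108.30345916748047), (29.564191818237305, 27.737192153930664), 4.763641834259033) [0.6484 0.1495 0.024 ]
```

View pics/crop.png

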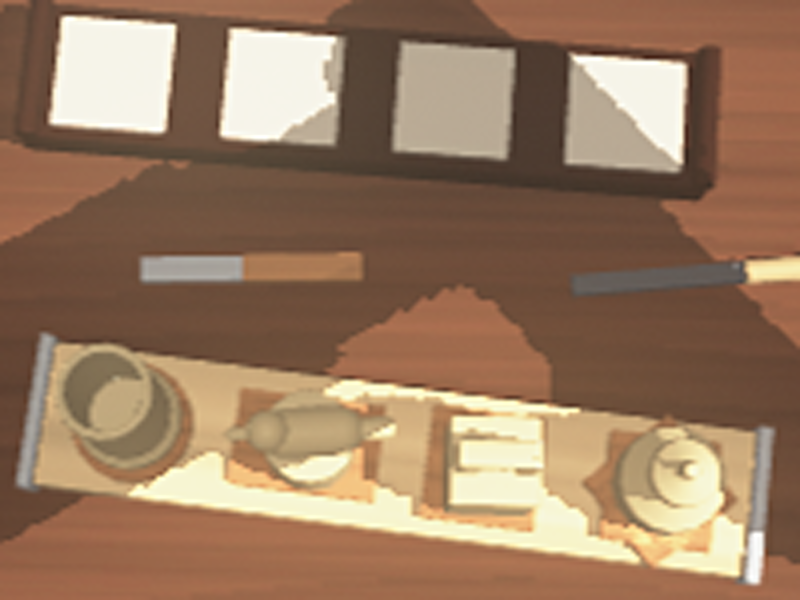

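The order is confirmed: beaker, bird, seal, gourd from left to right. The bird's beak points left, at crop (230,433), with the tail at (392,425). The seal's grip runs along the row, centred at (500,455). The stem is at (687,468) and the beaker's rim centre at (107,392).

Run:
```python
from h import *
d=pickle.load(open("c0.pkl","rb"));c=d["top"]
def w(p,z):return cast(c,np.atleast_2d(p)/4+[172,90],z)[:,:2]
def yaw(v):return np.degrees(np.arctan2(-v[0],v[1]))
print("beaker",w((107,392),.104), "foot",w((133,427),.03))
b=w([(230,433),(392,425)],.09);print("bird",w((308,440),.068),b,yaw(b[0]-b[1]))
s=w([(452,415),(545,418),(542,515),(447,510)],.076);print("seal",s.mean(0),yaw(s[0]+s[3]-s[1]-s[2]),np.degrees(np.arctan2(*(s[0]+s[1]-s[2]-s[3])[::-1])),"grip",w((501,455),.1))
print("gourd",w((687,468),.102),w((670,480),.055))
k=w([(40,410),(757,505)],.018);print("rack",k,yaw(k[0]-k[1]))
# scene crop for cross check
im=d["scene"]["image"];cv2.imwrite("pics/scrop.png",cv2.resize(im[145:255,195:335],None,fx=5,fy=5,interpolation=cv2.INTER_CUBIC))
```

```text
beaker [[0.47624285 0.13007465]] foot [[0.47182116 0.12942392]]
bird [[0.46258029 0.04555809]] [[0.46188797 0.07851133]
 [0.46703757 0.00886201]] 4.228535804875597
seal [ 0.45279403 -0.03750548] -1.0615390613408338 -1.841055642182945 grip [[ 0.45390337 -0.03715656]]
gourd [[ 0.45003968 -0.11498407]] [[ 0.45006887 -0.1175408 ]]
rack [[ 0.48065439  0.17631838]
 [ 0.44332341 -0.16615527]] -6.220904446775092
```

View pics/scrop.png

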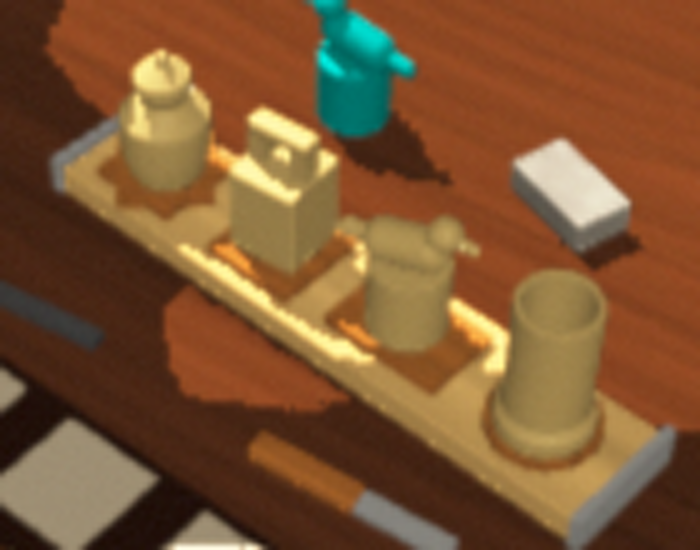

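```bash
cat > t.py <<'E'
# usage: python3 t.py x y z yaw(tool)
import sys,numpy as np
from plant import r
from scipy.spatial.transform import Rotation as Ro
s=r.get_state();R=Ro.from_euler("xyz",s["eef_rot"],degrees=True)
t=list(map(float,sys.argv[1:]));dy=(t[3]-s["eef_rot"][2]+180)%360-180
print("dp",(R.inv().apply(np.array(t[:3])-s["tcp_pos"])*1000).round(1),"roll",round(-np.radians(dy),3),s["tcp_pos"].round(4),s["eef_rot"].round(2),round(s["time_s"],2),round(s["gripper_width"],4))
E
python3 t.py .45 -.117 .21 -96
```

```text
dp [-351.3  370.1   30.2] roll -1.006 [ 0.2993 -0.6046  0.2397] [ 1.7992e+02 -1.0000e-02 -1.5366e+02] 0.1 0.0874
```

send_rows(steps=[{"dp":[-351,370,30],"roll":-1.006,"jaw":100},{"dp":[-351,370,30],"roll":-1.006,"jaw":100},{"dp":[-351,370,30],"roll":-1.006,"jaw":100},{"dp":[-351,370,30],"roll":-1.006,"jaw":100},{"dp":[-351,370,30],"roll":-1.006,"jaw":100}], newtons=15)

```text
time_s: 0.72
tcp_pos: [0.3916, -0.3049, 0.222]
eef_rot: [180.0, 0.0, -99.6]
contact_force: [2.1, 0.5, 0.3]
gripper_width: 0.0877
gripper_force: 0.0
```

```bash
python3 t.py .45 -.117 .21 -96
```

```text
dp [-195.   -26.3   12. ] roll -0.063 [ 0.3916 -0.3049  0.222 ] [180.    0.  -99.6] 0.72 0.0877
```

send_rows(steps=[{"dp":[-195,-26,12],"roll":-0.063,"jaw":100},{"dp":[-195,-26,12],"roll":-0.063,"jaw":100},{"dp":[-195,-26,12],"roll":-0.063,"jaw":100},{"dp":[-195,-26,12],"roll":-0.063,"jaw":100},{"dp":[-195,-26,12],"roll":-0.063,"jaw":100}])

```text
time_s: 1.35
tcp_pos: [0.4507, -0.1187, 0.21]
eef_rot: [180.0, -0.0, -96.2]
contact_force: [-0.6, -0.0, -0.0]
gripper_width: 0.0875
gripper_force: 0.0
```

```bash
python3 t.py .45 -.117 .055 -96
```

```text
dp [ -1.6   0.8 155. ] roll -0.004 [ 0.4507 -0.1187  0.21  ] [ 1.7997e+02 -1.0000e-02 -9.6220e+01] 1.35 0.0875
```

send_rows(steps=[{"dp":[-2,1,50],"roll":0,"jaw":100},{"dp":[-2,1,100],"roll":0,"jaw":100},{"dp":[-2,1,135],"roll":0,"jaw":100},{"dp":[-2,1,155],"roll":0,"jaw":100},{"dp":[-2,1,155],"roll":0,"jaw":90}])

```text
time_s: 1.98
tcp_pos: [0.4484, -0.1187, 0.0539]
eef_rot: [179.8, -0.1, -96.5]
contact_force: [-0.4, 0.0, 0.3]
gripper_width: 0.082
gripper_force: 0.0
```

send_rows(steps=[{"dp":[0,0,0],"roll":0,"jaw":62},{"dp":[0,0,0],"roll":0,"jaw":55},{"dp":[0,0,0],"roll":0,"jaw":48},{"dp":[0,0,0],"roll":0,"jaw":40},{"dp":[0,0,0],"roll":0,"jaw":40}])

```text
time_s: 2.6
tcp_pos: [0.4502, -0.117, 0.0558]
eef_rot: [-180.0, -0.0, -96.3]
contact_force: [-1.4, 0.9, 6.3]
gripper_width: 0.0478
gripper_force: 15.0
```

```bash
python3 t.py .45 -.117 .055 -96; python3 -c "
from plant import r
import cv2
cv2.imwrite('pics/g1.png',cv2.resize(r.capture('scene')['image'][100:280,150:390],None,fx=3,fy=3))"
```

```text
dp [-0.   0.2  0.8] roll -0.005 [ 0.4502 -0.117   0.0558] [-179.97   -0.    -96.3 ] 2.6 0.0478
```

View pics/g1.png

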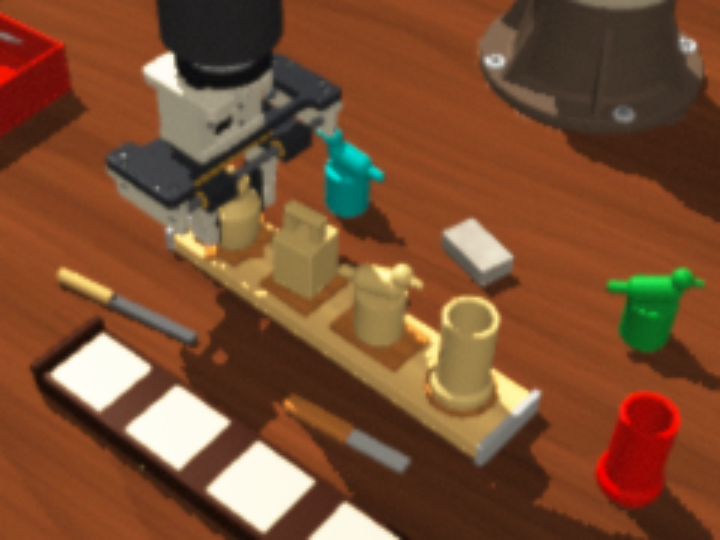

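The gourd is held, with the opening at 47.8 mm. Next I lift it and carry it to the left-end pad.

send_rows(steps=[{"dp":[0,0,-25],"roll":0,"jaw":40},{"dp":[0,0,-65],"roll":0,"jaw":40},{"dp":[0,0,-95],"roll":0,"jaw":40},{"dp":[-17,-10,-100],"roll":-0.02,"jaw":40},{"dp":[-52,-30,-100],"roll":-0.054,"jaw":40}])

```text
time_s: 3.28
tcp_pos: [0.4856, -0.0682, 0.1553]
eef_rot: [-180.0, 0.0, -93.3]
contact_force: [0.4, 0.2, -2.4]
gripper_width: 0.0478
gripper_force: 15.0
```

```bash
python3 t.py .6484 .1495 .155 -93.2
```

```text
dp [-226.6 -150.1    0.5] roll -0.001 [ 0.4856 -0.0682  0.1553] [-1.7996e+02  3.0000e-02 -9.3260e+01] 3.27 0.0478
```

send_rows(steps=[{"dp":[-42,-28,0],"roll":0,"jaw":40},{"dp":[-90,-60,0],"roll":0,"jaw":40},{"dp":[-140,-93,0],"roll":0,"jaw":40},{"dp":[-188,-125,0],"roll":0,"jaw":40},{"dp":[-218,-145,0],"roll":0,"jaw":40}])

```text
time_s: 3.9
tcp_pos: [0.6434, 0.1439, 0.153]
eef_rot: [179.9, -0.0, -93.1]
contact_force: [-0.4, 0.2, -2.0]
gripper_width: 0.0476
gripper_force: 15.0
```

```bash
python3 t.py .6484 .1495 .056 -93.2
```

```text
dp [-6.  -4.8 97. ] roll 0.001 [0.6434 0.1439 0.153 ] [ 1.799e+02 -5.000e-02 -9.312e+01] 3.9 0.0476
```

send_rows(steps=[{"dp":[-7,-5,15],"roll":0,"jaw":40},{"dp":[-7,-5,45],"roll":0,"jaw":40},{"dp":[-7,-5,70],"roll":0,"jaw":40},{"dp":[-7,-5,85],"roll":0,"jaw":40},{"dp":[-7,-5,85],"roll":0,"jaw":40}])

```text
time_s: 4.53
tcp_pos: [0.6469, 0.1469, 0.0684]
eef_rot: [179.8, -0.1, -93.2]
contact_force: [-0.8, 0.8, -0.5]
gripper_width: 0.0478
gripper_force: 15.0
```

```bash
python3 t.py .6484 .1495 .056 -93.2
python3 - <<'E'
from plant import r
from h import *
c=r.capture('top');cs=r.capture('scene')
for n,k in(('top',c),('scene',cs)):
    print(n,proj(k,[[.6484,.1495,.024],[.6484,.1495,.102]]).round(1).tolist())
a=cv2.resize(c['image'][70:170,150:250],None,fx=4,fy=4);b=cv2.resize(cs['image'][195:295,140:240] if 0 else cs['image'][200:320,200:320],(400,400))
cv2.imwrite('pics/p1.png',np.hstack([a,b]))
E
```

```text
dp [-2.7 -1.4 12.4] roll -0.001 [0.6469 0.1469 0.0684] [ 1.7984e+02 -9.0000e-02 -9.3240e+01] 4.53 0.0478
top [[199.7, 108.3], [192.7, 92.0]]
scene [[266.6, 284.0], [267.6, 262.6]]
```

View pics/p1.png

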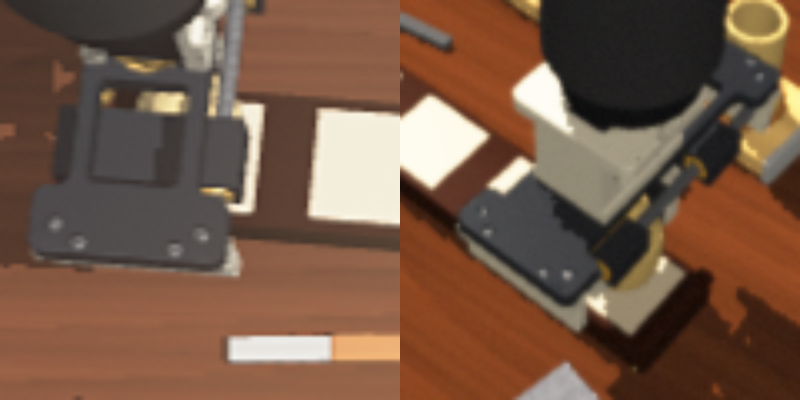

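The gourd hangs just above the left-end pad. Now the gentle lowering, 12 mm.

send_rows(steps=[{"dp":[-3,-1,4],"roll":0,"jaw":40},{"dp":[-3,-1,8],"roll":0,"jaw":40},{"dp":[-3,-1,10],"roll":0,"jaw":40},{"dp":[-3,-1,11],"roll":0,"jaw":40},{"dp":[-3,-1,11],"roll":0,"jaw":40}])

```text
time_s: 5.25
tcp_pos: [0.6491, 0.1503, 0.0592]
eef_rot: [180.0, -0.0, -93.2]
contact_force: [-0.2, -1.3, -1.6]
gripper_width: 0.0477
gripper_force: 15.0
```

```bash
python3 t.py .6484 .1495 .056 -93.2
```

```text
dp [0.9 0.7 3.2] roll -0.001 [0.6491 0.1503 0.0592] [179.99  -0.   -93.24] 5.25 0.0477
```

send_rows(steps=[{"dp":[1,0,1],"roll":0,"jaw":40},{"dp":[1,0,2],"roll":0,"jaw":40},{"dp":[1,0,3],"roll":0,"jaw":40},{"dp":[1,0,3],"roll":0,"jaw":40}])

```text
time_s: 5.75
tcp_pos: [0.649, 0.1493, 0.0561]
eef_rot: [180.0, -0.0, -93.2]
contact_force: [0.5, -0.4, -1.8]
gripper_width: 0.0479
gripper_force: 15.0
```

send_rows(steps=[{"dp":[0,0,0.5],"roll":0,"jaw":40},{"dp":[0,0,1],"roll":0,"jaw":40},{"dp":[0,0,1],"roll":0,"jaw":40}])

```text
time_s: 6.12
tcp_pos: [0.6492, 0.1494, 0.0558]
eef_rot: [-180.0, 0.0, -93.2]
contact_force: [-1.8, 0.1, 4.5]
gripper_width: 0.0477
gripper_force: 15.0
```

Touchdown at 0.0558, with the force going from -1.8 N to +4.5 N. Release and retreat.

send_rows(steps=[{"dp":[0,0,0],"roll":0,"jaw":75},{"dp":[0,0,0],"roll":0,"jaw":85},{"dp":[0,0,-20],"roll":0,"jaw":95},{"dp":[0,0,-75],"roll":0,"jaw":100},{"dp":[0,0,-130],"roll":0,"jaw":100}])

```text
time_s: 6.75
tcp_pos: [0.6489, 0.1492, 0.186]
eef_rot: [179.9, -0.0, -93.2]
contact_force: [2.3, 0.5, 0.7]
gripper_width: 0.0864
gripper_force: 0.0
```

```bash
python3 t.py .4535 -.0375 .20 -91.5
```

```text
dp [197.4 184.6 -13.6] roll -0.03 [0.6489 0.1492 0.186 ] [ 1.7994e+02 -5.0000e-02 -9.3230e+01] 6.75 0.0864
```

send_rows(steps=[{"dp":[197,185,-14],"roll":-0.03,"jaw":100},{"dp":[197,185,-14],"roll":-0.03,"jaw":100},{"dp":[197,185,-14],"roll":-0.03,"jaw":100},{"dp":[197,185,-14],"roll":-0.03,"jaw":100},{"dp":[197,185,-14],"roll":-0.03,"jaw":100}])

```text
time_s: 7.38
tcp_pos: [0.4509, -0.0386, 0.1996]
eef_rot: [-180.0, 0.0, -91.6]
contact_force: [1.1, 1.0, 0.7]
gripper_width: 0.0876
gripper_force: 0.0
```

```bash
python3 t.py .4535 -.0375 .055 -91.5
```

```text
dp [ -1.1  -2.5 144.6] roll -0.002 [ 0.4509 -0.0386  0.1996] [-1.7996e+02  4.0000e-02 -9.1600e+01] 7.38 0.0876
```

send_rows(steps=[{"dp":[0,-1,50],"roll":0,"jaw":100},{"dp":[0,-1,100],"roll":0,"jaw":100},{"dp":[0,-1,130],"roll":0,"jaw":100},{"dp":[0,-1,144],"roll":0,"jaw":100},{"dp":[0,-1,144],"roll":0,"jaw":80}])

```text
time_s: 8.0
tcp_pos: [0.454, -0.0369, 0.0541]
eef_rot: [179.9, -0.1, -91.5]
contact_force: [0.3, 0.2, 0.2]
gripper_width: 0.0821
gripper_force: 0.0
```

send_rows(steps=[{"dp":[0,0,0],"roll":0,"jaw":60},{"dp":[0,0,0],"roll":0,"jaw":52},{"dp":[0,0,0],"roll":0,"jaw":45},{"dp":[0,0,0],"roll":0,"jaw":35},{"dp":[0,0,0],"roll":0,"jaw":30}], newtons=20)

```text
time_s: 8.62
tcp_pos: [0.4544, -0.0368, 0.0555]
eef_rot: [-180.0, 0.0, -91.5]
contact_force: [-1.3, 0.8, 3.2]
gripper_width: 0.0403
gripper_force: 19.9
```

```bash
python3 t.py .4535 -.0375 .055 -91.5
```

```text
dp [0.7 0.9 0.5] roll -0.0 [ 0.4544 -0.0368  0.0555] [-1.7997e+02  1.0000e-02 -9.1510e+01] 8.62 0.0403
```

send_rows(steps=[{"dp":[0,0,-20],"roll":0,"jaw":30},{"dp":[0,0,-60],"roll":0,"jaw":30},{"dp":[0,0,-95],"roll":0,"jaw":30},{"dp":[-12,-20,-100],"roll":0.01,"jaw":30},{"dp":[-34,-60,-100],"roll":0.03,"jaw":30}])

```text
time_s: 9.25
tcp_pos: [0.5151, -0.0045, 0.1564]
eef_rot: [-179.9, 0.1, -93.3]
contact_force: [0.9, 0.4, -1.2]
gripper_width: 0.0401
gripper_force: 19.9
```

```bash
python3 t.py .6435 .0658 .0665 -93.2
```

```text
dp [ -77.5 -124.    90.1] roll -0.002 [ 0.5151 -0.0045  0.1564] [-1.7991e+02  6.0000e-02 -9.3310e+01] 9.25 0.0401
```

send_rows(steps=[{"dp":[-26,-42,0],"roll":0,"jaw":30},{"dp":[-52,-84,0],"roll":0,"jaw":30},{"dp":[-72,-115,5],"roll":0,"jaw":30},{"dp":[-77,-123,35],"roll":0,"jaw":30},{"dp":[-77,-123,70],"roll":0,"jaw":30}])

```text
time_s: 9.88
tcp_pos: [0.643, 0.066, 0.0839]
eef_rot: [-180.0, 0.0, -93.2]
contact_force: [0.4, -0.6, -2.1]
gripper_width: 0.0403
gripper_force: 19.9
```

send_rows(steps=[{"dp":[0,0,12],"roll":0,"jaw":30},{"dp":[0,0,18],"roll":0,"jaw":30},{"dp":[0,0,18],"roll":0,"jaw":30}])

```text
time_s: 10.25
tcp_pos: [0.6427, 0.0655, 0.0679]
eef_rot: [-180.0, 0.0, -93.2]
contact_force: [0.1, 0.2, -1.4]
gripper_width: 0.0402
gripper_force: 19.9
```

```bash
python3 t.py .6435 .0658 .0557 -93.2
```

```text
dp [-0.4 -0.8 12.2] roll -0.001 [0.6427 0.0655 0.0679] [-1.7995e+02  1.0000e-02 -9.3230e+01] 10.25 0.0402
```

send_rows(steps=[{"dp":[0,-1,5],"roll":0,"jaw":30},{"dp":[0,-1,9],"roll":0,"jaw":30},{"dp":[0,-1,10],"roll":0,"jaw":30},{"dp":[0,-1,11],"roll":0,"jaw":30},{"dp":[0,-1,11],"roll":0,"jaw":30}])

```text
time_s: 10.88
tcp_pos: [0.6433, 0.0654, 0.0562]
eef_rot: [180.0, -0.0, -93.2]
contact_force: [-0.0, -0.4, -1.7]
gripper_width: 0.04
gripper_force: 19.9
```

send_rows(steps=[{"dp":[0,0,0.6],"roll":0,"jaw":30},{"dp":[0,0,1],"roll":0,"jaw":30},{"dp":[0,0,1],"roll":0,"jaw":30}])

```text
time_s: 11.25
tcp_pos: [0.6434, 0.0654, 0.0556]
eef_rot: [-180.0, 0.0, -93.2]
contact_force: [-2.4, -1.0, 2.4]
gripper_width: 0.0398
gripper_force: 19.9
```

The seal is touching down (force -1.7 to +2.4 N). Release, and on to the bird.

send_rows(steps=[{"dp":[0,0,0],"roll":0,"jaw":70},{"dp":[0,0,0],"roll":0,"jaw":85},{"dp":[0,0,-20],"roll":0,"jaw":95},{"dp":[0,0,-80],"roll":0,"jaw":100},{"dp":[0,0,-140],"roll":0,"jaw":100}])

```text
time_s: 11.88
tcp_pos: [0.6431, 0.0652, 0.1963]
eef_rot: [179.9, -0.0, -93.2]
contact_force: [1.8, 0.5, 0.7]
gripper_width: 0.084
gripper_force: 0.0
```

```bash
python3 t.py .4625 .0456 .20 -86
```

```text
dp [ 29.8 179.2  -3.4] roll -0.126 [0.6431 0.0652 0.1963] [ 1.7994e+02 -4.0000e-02 -9.3230e+01] 11.88 0.084
```

send_rows(steps=[{"dp":[30,179,-3],"roll":-0.126,"jaw":100},{"dp":[30,179,-3],"roll":-0.126,"jaw":100},{"dp":[30,179,-3],"roll":-0.126,"jaw":100},{"dp":[30,179,-3],"roll":-0.126,"jaw":100},{"dp":[30,179,-3],"roll":-0.126,"jaw":100}])

```text
time_s: 12.5
tcp_pos: [0.4635, 0.0458, 0.199]
eef_rot: [-179.9, 0.0, -86.0]
contact_force: [-0.2, -0.5, 0.3]
gripper_width: 0.0875
gripper_force: 0.0
```

```bash
python3 t.py .4625 .0456 .055 -86
```

```text
dp [  0.2   1.3 144. ] roll 0.0 [0.4635 0.0458 0.199 ] [-1.7988e+02  4.0000e-02 -8.5980e+01] 12.5 0.0875
```

send_rows(steps=[{"dp":[0,0.5,50],"roll":0,"jaw":100},{"dp":[0,0.5,100],"roll":0,"jaw":100},{"dp":[0,0.5,130],"roll":0,"jaw":100},{"dp":[0,0.5,144.5],"roll":0,"jaw":100},{"dp":[0,0.5,144.5],"roll":0,"jaw":80}])

```text
time_s: 13.12
tcp_pos: [0.4626, 0.0453, 0.0522]
eef_rot: [179.8, -0.1, -86.0]
contact_force: [0.5, -0.0, -0.4]
gripper_width: 0.0825
gripper_force: 0.0
```

send_rows(steps=[{"dp":[0,0,0],"roll":0,"jaw":60},{"dp":[0,0,0],"roll":0,"jaw":52},{"dp":[0,0,0],"roll":0,"jaw":47},{"dp":[0,0,0],"roll":0,"jaw":38},{"dp":[0,0,0],"roll":0,"jaw":32}], newtons=15)

```text
time_s: 13.75
tcp_pos: [0.4628, 0.0457, 0.0542]
eef_rot: [-179.9, 0.0, -86.0]
contact_force: [-1.4, 1.1, 3.3]
gripper_width: 0.0414
gripper_force: 15.0
```

```bash
python3 t.py .4625 .0456 .055 -86
```

```text
dp [ 0.1  0.3 -0.8] roll -0.0 [0.4628 0.0457 0.0542] [-1.7994e+02  2.0000e-02 -8.6000e+01] 13.75 0.0414
```

send_rows(steps=[{"dp":[0,0,-20],"roll":0,"jaw":32},{"dp":[0,0,-60],"roll":0,"jaw":32},{"dp":[0,0,-95],"roll":0,"jaw":32},{"dp":[9,-20,-100],"roll":0.03,"jaw":32},{"dp":[27,-60,-100],"roll":0.08,"jaw":32}])

```text
time_s: 14.38
tcp_pos: [0.5244, 0.023, 0.1551]
eef_rot: [-179.9, 0.1, -90.6]
contact_force: [0.1, 1.2, -1.3]
gripper_width: 0.0418
gripper_force: 15.0
```

```bash
python3 t.py .6389 -.0187 .0542 -93.2
```

```text
dp [  40.7 -114.7  101.1] roll 0.046 [0.5244 0.023  0.1551] [-1.7988e+02  8.0000e-02 -9.0590e+01] 14.38 0.0418
```

send_rows(steps=[{"dp":[15,-40,0],"roll":0.02,"jaw":32},{"dp":[28,-80,0],"roll":0.046,"jaw":32},{"dp":[38,-108,5],"roll":0.046,"jaw":32},{"dp":[41,-114,35],"roll":0.046,"jaw":32},{"dp":[41,-114,70],"roll":0.046,"jaw":32}])

```text
time_s: 15.0
tcp_pos: [0.6383, -0.0199, 0.0827]
eef_rot: [-180.0, 0.0, -93.3]
contact_force: [0.6, 0.6, -1.2]
gripper_width: 0.0417
gripper_force: 15.0
```

send_rows(steps=[{"dp":[0,0,12],"roll":0,"jaw":32},{"dp":[0,0,18],"roll":0,"jaw":32},{"dp":[0,0,18],"roll":0,"jaw":32}])

```text
time_s: 15.38
tcp_pos: [0.6381, -0.0193, 0.0664]
eef_rot: [-180.0, 0.0, -93.2]
contact_force: [0.6, 0.3, -0.1]
gripper_width: 0.0418
gripper_force: 15.0
```

```bash
python3 t.py .6389 -.0187 .0542 -93.2
```

```text
dp [-0.6 -0.8 12.2] roll -0.0 [ 0.6381 -0.0193  0.0664] [-179.95    0.    -93.22] 15.38 0.0418
```

send_rows(steps=[{"dp":[-0.5,-1,5],"roll":0,"jaw":32},{"dp":[-0.5,-1,9],"roll":0,"jaw":32},{"dp":[-0.5,-1,10],"roll":0,"jaw":32},{"dp":[-0.5,-1,11],"roll":0,"jaw":32},{"dp":[-0.5,-1,11],"roll":0,"jaw":32}])

```text
time_s: 16.0
tcp_pos: [0.6387, -0.019, 0.0547]
eef_rot: [180.0, 0.0, -93.2]
contact_force: [0.5, 0.0, -0.6]
gripper_width: 0.0415
gripper_force: 15.0
```

send_rows(steps=[{"dp":[0,0,0.6],"roll":0,"jaw":32},{"dp":[0,0,1],"roll":0,"jaw":32},{"dp":[0,0,1],"roll":0,"jaw":32}])

```text
time_s: 16.38
tcp_pos: [0.6388, -0.019, 0.0542]
eef_rot: [-180.0, -0.0, -93.2]
contact_force: [-2.0, 1.4, 4.8]
gripper_width: 0.0417
gripper_force: 15.0
```

The bird is down (force -0.6 to +4.8 N). Release, and on to the beaker.

send_rows(steps=[{"dp":[0,0,0],"roll":0,"jaw":70},{"dp":[0,0,0],"roll":0,"jaw":85},{"dp":[0,0,-20],"roll":0,"jaw":95},{"dp":[0,0,-80],"roll":0,"jaw":100},{"dp":[0,0,-140],"roll":0,"jaw":100}])

```text
time_s: 17.0
tcp_pos: [0.6384, -0.0191, 0.1946]
eef_rot: [179.9, -0.0, -93.2]
contact_force: [1.4, -0.7, 0.7]
gripper_width: 0.0848
gripper_force: 0.0
```

```bash
python3 t.py .475 .130 .20 -96
```

```text
dp [-139.7  171.6   -5.2] roll 0.048 [ 0.6384 -0.0191  0.1946] [ 1.7992e+02 -3.0000e-02 -9.3230e+01] 17.0 0.0848
```

send_rows(steps=[{"dp":[-140,172,-5],"roll":0.048,"jaw":100},{"dp":[-140,172,-5],"roll":0.048,"jaw":100},{"dp":[-140,172,-5],"roll":0.048,"jaw":100},{"dp":[-140,172,-5],"roll":0.048,"jaw":100},{"dp":[-140,172,-5],"roll":0.048,"jaw":100}])

```text
time_s: 17.62
tcp_pos: [0.4736, 0.1319, 0.1993]
eef_rot: [-180.0, 0.1, -95.8]
contact_force: [0.1, 0.4, 0.2]
gripper_width: 0.0879
gripper_force: 0.0
```

```bash
python3 t.py .475 .130 .064 -96
python3 - <<'E'
from plant import r
from h import *
a=r.capture('scene');b=r.capture('top')
cv2.imwrite('pics/m.png',np.hstack([cv2.resize(a['image'][160:320,130:330],(400,320)),cv2.resize(b['image'][70:230,170:370],(400,320))]))
E
```

```text
dp [  1.9  -1.5 135.3] roll 0.003 [0.4736 0.1319 0.1993] [-1.7995e+02  7.0000e-02 -9.5810e+01] 17.62 0.0879
```

View pics/m.png

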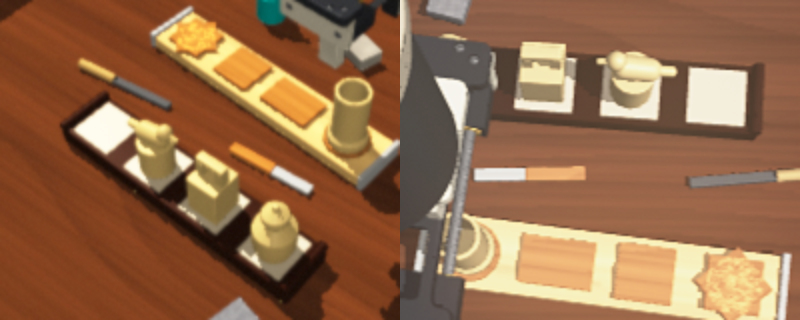

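The picture shows gourd, seal and bird upright on their pads (scene half: (275,235), (212,185), (157,150)). The right-end pad is free and the beaker is still on its seat.

send_rows(steps=[{"dp":[1,-1,45],"roll":0,"jaw":100},{"dp":[1,-1,90],"roll":0,"jaw":100},{"dp":[1,-1,120],"roll":0,"jaw":100},{"dp":[1,-1,135],"roll":0,"jaw":100},{"dp":[1,-1,135],"roll":0,"jaw":80}])

```text
time_s: 18.35
tcp_pos: [0.4757, 0.1281, 0.0622]
eef_rot: [179.9, -0.1, -96.1]
contact_force: [0.6, -0.7, 0.1]
gripper_width: 0.082
gripper_force: 0.0
```

send_rows(steps=[{"dp":[0,0,0],"roll":0,"jaw":60},{"dp":[0,0,0],"roll":0,"jaw":52},{"dp":[0,0,0],"roll":0,"jaw":47},{"dp":[0,0,0],"roll":0,"jaw":38},{"dp":[0,0,0],"roll":0,"jaw":32}])

```text
time_s: 18.98
tcp_pos: [0.476, 0.1295, 0.0641]
eef_rot: [-180.0, 0.0, -96.0]
contact_force: [-0.4, -0.3, 3.9]
gripper_width: 0.0423
gripper_force: 15.0
```

```bash
python3 t.py .475 .130 .064 -96
```

```text
dp [-0.4  1.   0.1] roll 0.0 [0.476  0.1295 0.0641] [-1.7997e+02  2.0000e-02 -9.5970e+01] 18.98 0.0423
```

send_rows(steps=[{"dp":[0,0,-20],"roll":0,"jaw":32},{"dp":[0,0,-65],"roll":0,"jaw":32},{"dp":[0,0,-105],"roll":0,"jaw":32},{"dp":[16,-13,-115],"roll":-0.02,"jaw":32},{"dp":[50,-42,-115],"roll":-0.048,"jaw":32}])

```text
time_s: 19.6
tcp_pos: [0.5129, 0.0759, 0.1803]
eef_rot: [-179.9, 0.1, -93.0]
contact_force: [0.8, 0.9, -1.1]
gripper_width: 0.0423
gripper_force: 15.0
```

```bash
python3 t.py .6341 -.1029 .0641 -93.2
```

```text
dp [ 172.4 -130.2  116.2] roll 0.003 [0.5129 0.0759 0.1803] [-1.7986e+02  1.1000e-01 -9.3030e+01] 19.6 0.0423
```

send_rows(steps=[{"dp":[38,-28,0],"roll":0,"jaw":32},{"dp":[78,-59,0],"roll":0,"jaw":32},{"dp":[118,-89,0],"roll":0,"jaw":32},{"dp":[152,-115,0],"roll":0,"jaw":32},{"dp":[170,-128,0],"roll":0,"jaw":32}])

```text
time_s: 20.23
tcp_pos: [0.631, -0.1034, 0.1778]
eef_rot: [179.9, -0.0, -93.3]
contact_force: [-0.6, -0.4, -1.6]
gripper_width: 0.0423
gripper_force: 15.0
```

send_rows(steps=[{"dp":[2,-1,25],"roll":0,"jaw":32},{"dp":[2,-1,60],"roll":0,"jaw":32},{"dp":[2,-1,85],"roll":0,"jaw":32},{"dp":[2,-1,103],"roll":0,"jaw":32},{"dp":[2,-1,103],"roll":0,"jaw":32}])

```text
time_s: 20.85
tcp_pos: [0.6305, -0.1035, 0.0744]
eef_rot: [179.8, -0.0, -93.2]
contact_force: [0.7, -1.2, -0.9]
gripper_width: 0.0422
gripper_force: 15.0
```

send_rows(steps=[{"dp":[0,0,0],"roll":0,"jaw":32},{"dp":[0,0,0],"roll":0,"jaw":32}])

```text
time_s: 21.1
tcp_pos: [0.6322, -0.1036, 0.077]
eef_rot: [-179.9, 0.0, -93.2]
contact_force: [-0.5, 0.4, -1.3]
gripper_width: 0.0425
gripper_force: 15.0
```

```bash
python3 t.py .6341 -.1029 .0641 -93.2
```

```text
dp [-0.8 -1.8 12.9] roll -0.0 [ 0.6322 -0.1036  0.077 ] [-1.7988e+02  1.0000e-02 -9.3220e+01] 21.1 0.0425
```

send_rows(steps=[{"dp":[-1,-2,5],"roll":0,"jaw":32},{"dp":[-1,-2,8],"roll":0,"jaw":32},{"dp":[-1,-2,10],"roll":0,"jaw":32},{"dp":[-1,-2,11],"roll":0,"jaw":32},{"dp":[-1,-2,11],"roll":0,"jaw":32}])

```text
time_s: 21.72
tcp_pos: [0.6334, -0.1029, 0.0646]
eef_rot: [180.0, -0.0, -93.2]
contact_force: [0.4, -0.0, -1.5]
gripper_width: 0.0422
gripper_force: 15.0
```

send_rows(steps=[{"dp":[0,0,0.6],"roll":0,"jaw":32},{"dp":[0,0,1],"roll":0,"jaw":32},{"dp":[0,0,1],"roll":0,"jaw":32}])

```text
time_s: 22.1
tcp_pos: [0.6336, -0.1029, 0.0642]
eef_rot: [-180.0, -0.0, -93.2]
contact_force: [-1.8, 0.1, 3.7]
gripper_width: 0.042
gripper_force: 15.0
```

The beaker is down. Release, rise, and back off to the right.

send_rows(steps=[{"dp":[0,0,0],"roll":0,"jaw":70},{"dp":[0,0,0],"roll":0,"jaw":85},{"dp":[0,0,-20],"roll":0,"jaw":95},{"dp":[0,0,-80],"roll":0,"jaw":100},{"dp":[0,0,-140],"roll":0,"jaw":100}])

```text
time_s: 22.72
tcp_pos: [0.6332, -0.1029, 0.2047]
eef_rot: [179.9, -0.0, -93.2]
contact_force: [1.3, 0.6, -0.5]
gripper_width: 0.0852
gripper_force: 0.0
```

send_rows(steps=[{"dp":[250,150,-20],"roll":0,"jaw":100},{"dp":[250,150,-20],"roll":0,"jaw":100},{"dp":[250,150,-20],"roll":0,"jaw":100},{"dp":[250,150,-20],"roll":0,"jaw":100},{"dp":[250,150,-20],"roll":0,"jaw":100}])

```text
time_s: 23.35
tcp_pos: [0.468, -0.3458, 0.2241]
eef_rot: [-180.0, -0.0, -93.3]
contact_force: [0.7, -0.5, 0.4]
gripper_width: 0.0878
gripper_force: 0.0
```

send_rows(steps=[{"dp":[0,0,0],"roll":0,"jaw":100},{"dp":[0,0,0],"roll":0,"jaw":100}])

```text
time_s: 23.6
tcp_pos: [0.4696, -0.344, 0.2236]
eef_rot: [-180.0, 0.0, -93.3]
contact_force: [0.1, 1.3, 0.2]
gripper_width: 0.088
gripper_force: 0.0
```

Run:
```python
from plant import r
from h import *
a=r.capture('scene');b=r.capture('top')
P=[[.6341,-.1029],[.6389,-.0187],[.6435,.0654],[.6484,.1495]]
for k in(a,b):
    for (x,y),t in zip(P,(.104,.102,.1,.102)):
        for z in(.024,t):
            u=proj(k,[[x,y,z]])[0].round().astype(int);k['image'][u[1],u[0]]=(0,0,255)
cv2.imwrite('pics/f.png',np.vstack([cv2.resize(a['image'][185:320,130:330][:110],(800,300),interpolation=cv2.INTER_NEAREST) if 0 else cv2.resize(a['image'][195:310,150:303],(400,300),interpolation=cv2.INTER_NEAREST).repeat(1,0), cv2.resize(b['image'][70:145,170:370],(800,300),interpolation=cv2.INTER_NEAREST)[:,::2]]) if 0 else cv2.resize(b['image'][70:145,170:370],(800,300),interpolation=cv2.INTER_NEAREST))
cv2.imwrite('pics/f2.png',cv2.resize(a['image'][195:310,150:303],(790,594),interpolation=cv2.INTER_NEAREST))
```

```text
(no output)
```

View pics/f.png

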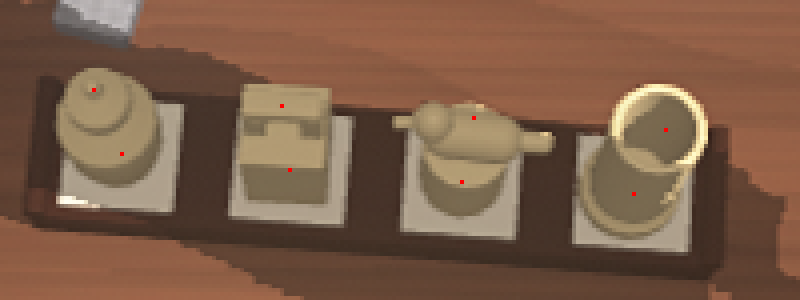

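View pics/f2.png

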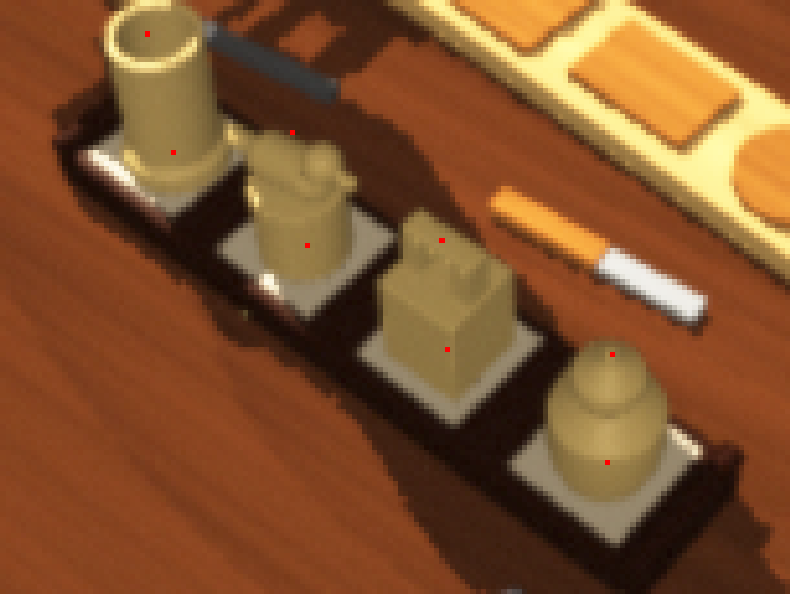

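Both views show all four upright and within a few millimetres of their pad centres (the red marks), in reversed order: gourd, seal, bird, beaker. Handing in.

```bash
python3 -c "
from plant import r
print(r.close_job())"
```

```text
the job is handed in; nothing more can be done
None
```

The four carvings stand upright on the display rack in reversed order (gourd, seal, bird, beaker from left to right), each within about 3 mm of its pad's centre by the last pictures, and the job was handed in at about 24 s with no verdict shown.

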